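Slide the brass disc into the red-ringed well and start the unit

ROBOT

A 6-joint arm with a two-finger parallel gripper is mounted at the origin on the work surface. World frame = base frame: x ahead of the robot, y to its left, z up, the work surface at z = 0. Lengths are in mm, angles in rad, forces in N, time in s.
With the tool pointing down it reaches from about 350 to 875 mm from the base axis. Payload 4.2 kg.
Tool frame: the origin (TCP) lies at the very end of the fingers, on their centre line; the grasp point (between the pads) lies 19 mm behind it; z points along the fingers, y is the line along which they close (so a half turn about z gives the same grasp; the last joint's range is limited). The gripper opens to 85 mm and grips with 20 to 120 N. Pads are 22 mm wide; open, the fingers measure 114 mm over their backs; the gripper's body (76 mm by 85 mm) begins 54 mm behind the grasp point. The pads swing forward as they close: fully open they stand 13 mm farther back than shut.
Start: joints at [-0.865, 0.385, 0.008, 0, -1.194, -0.259], TCP at [270.063, -563.618, 210.212] pointing down, gripper open.
Joint ranges: [-3.14, 3.14], [-1.21, 2.06], [-1.07, 1.41], [-3.16, 2.05], [-2.99, -0.16], [-3.1, 3.1]. Speed limits (rad/s): [2.79, 2.79, 3.14, 3.14, 3.14, 3.14].

INTERFACE

Orientations are given as a unit quaternion [x, y, z, w].
In Python, from bench import arm gives the robot as it stands. The module is installed in compiled form; this text tells all that it offers.
- The arm moves only by the tool drive_tool, never from a script. Its argument "targets" is a list of rows, each a list of 5 numbers: the closure, from -1 (fully open) to 1 (shut), then the shift along the tool's x, y, z in mm, then the turn about the tool's z in degrees. In form: [[grip, tx, ty, tz, roll], ...]. A call has 1 to 12 rows; each row is the pose to reach, as a shift and turn from the pose commanded when the call began, along the tool's axes at that moment; what a row does not reach only later rows make up. A row lasts 1/10 s, in which the tool goes at most 50 mm and 8.59 degrees, less where a joint would pass 70% of its speed; a pose out of reach is approached as far as the arm can. A call with a gripper value outside its range is refused whole. The fingers move at their own pace and stop on an object; the grip force is fixed at half the most. Time passes only in rows, so rows that repeat a pose let the fingers close. It gives the time, the measured TCP pose, the force, the opening and the grip force at its end, in the units of the state.
- arm.read_state(): the state, without advancing time (a new reading comes with each control period).
- arm.get_image(name): name is "side" or "top"; returns the picture (480x640x3 uint8, blue, green, red); there is no depth.
- arm.camera_params(name): a dict with "fov_y" (degrees; the focal length in pixels is half the picture's height over the tangent of half this angle, whatever the lens; pixels are square), "cx", "cy" (the principal point, pixels), "rvec" (rotation vector, rad) and "tvec" (3), from world to camera coordinates, as OpenCV has them. Camera axes: x right, y down, z forward; pixel columns grow to the right and rows downward; lengths in mm; the calibration is good to about 2 mm. A picture is of the moment at which its call begins. camera_params takes no time and is no camera call.
- arm.job_done(): hands the job in; it is judged then, once.
The state is a dict: "clock": time; "joints": joint angles; "joint_vel": joint speeds; "joint_efforts": joint torques, N m; "position": TCP position; "ee_rot": TCP orientation; "contact_force": force on the tool from outside, world axes, zero at the start; "wrist_torque": the same for the moment, N m; "gripper_width": finger opening in mm; "grasp_force": force on a finger pad.
Only numpy, scipy, OpenCV 4.12 (cv2) and the standard library are available. Lean on these libraries where they do the work, as an engineer would, in place of code of your own. Each camera call takes 0.05 s, during which the arm holds its last target. There are 200 camera calls.

TASK

On the low test unit on the desk, push the brass disc across the deck with your fingertips until it drops over the rim into the red-ringed well and lies flat in it; never lift the disc off the deck. Then press the green start button all the way down, let it come back up, and finish clear of everything. Leave the black disc, the vial and the brass electrode where they are.

Things in the scene. Friction and masses are not known exactly. Their poses are not given: they have to be found in the camera images.
- brass_disc_center (a point): Centre (half-way up) of the loose brass disc: diameter 50 mm, 8 mm thick, about 0.13 kg, lying flat on the test unit's deck near the robot, on the left or the right. It slides freely; z is its axis.
- brass_disc: The same brass disc; origin at the centre of its underside, z is its axis.
- red_ring: Flat red ring (printed, outer diameter 73 mm, inner 61 mm) around the well the brass disc belongs in. Origin at the centre of the well's mouth at deck height, z up. The well is round, 54 mm in diameter, 9 mm deep with a flat floor and a 1 mm bevelled rim flush with the deck; so the seated disc's top lies 1 mm below the deck.
- yellow_ring: Like red_ring, but yellow: around a second, identical well that stays empty. Red and yellow may change places.
- unit: The fixed test unit, a low aluminium case 280 (x) by 320 (y) by 30 mm high; its flat deck is 30 mm above the desk. Origin at the centre of its underside; x points away from the robot at yaw 0 (it may be turned about 17 degrees either way). The two wells lie at x = +50, y = +/-75 mm, the green button at x = +108, y = 0. Other fixed things on the desk (vial tray, clock, jar, probe, instrument) stand at least 50 mm away from it and are under 0.2 m high.
- start_top (a point): Centre of the top face of the green round start button (diameter 26 mm) 22 mm above the deck while up, in a round black housing (42 mm in diameter, 12 mm high) on the deck. It is pressed straight down.
- start (a joint): Travel of the start button: 0 up, 0.006 m fully down. A spring pushes it back; fully down takes about 5 N.
- black_disc: Loose black plastic disc of the same size (50 mm by 8 mm) on the deck, beside the brass one; left and right may be swapped. Origin at the centre of its underside. To be left alone.
- vial: Amber vial with a brass cap, 22 mm in diameter and 48 mm high, standing loose near the far left corner of the deck. Origin at the centre of its underside. To be left alone.
- electrode: Brass knob-shaped electrode, 44 mm wide and 60 mm high, standing on the desk left of the unit. Origin under its centre. To be left alone.
There are look-alikes about, which are no part of the job. Several things have the shape of the brass_disc; the one meant has the colours described above.

How it is judged:
By the outcome, as a careful person would: the job done as asked, in the order asked, and still so for the second after the job is handed in, with the robot touching nothing.
It also fails if it takes over 45 s, if anything falls off the work surface, if the arm or the gripper's body presses on something with over 40 N, if the wrist force passes 120 N, or if a joint passes its speed limit or range.

## Working session

There is one attempt and no reset: what is moved stays moved. The work goes in short steps, Python scripts to look and compute and a tool call to move; the robot and the scene stay as the last step left them, time stands still between calls to the robot, and variables do not carry over. Pictures are saved under pics/ and viewed, at most 10 in all, crops included, and the job is handed in when it is done.

Besides the shell and the picture viewer there is one more tool, called after "Emit:" as name([rows], argument=value, ...), one row to a line, values as JSON. drive_tool: Moves the arm, as the interface text tells. Its arguments: {"type":"object","properties":{"targets":{"type":"array","items":{"type":"array","items":{"type":"number"}}}},"required":["targets"]}

```bash
mkdir -p pics; cat > h.py <<'E'
import numpy as np, cv2
from bench import arm
def cam(n):
    p=arm.camera_params(n); f=240/np.tan(np.radians(p["fov_y"])/2)
    K=np.array([[f,0,p["cx"]],[0,f,p["cy"]],[0,0,1]]); R=cv2.Rodrigues(np.array(p["rvec"],float))[0]
    return K,R,np.array(p["tvec"],float).ravel()
def ray(n,uv,z):
    K,R,t=cam(n); d=R.T@np.linalg.solve(K,[uv[0],uv[1],1]); c=-R.T@t
    return c+d*(z-c[2])/d[2]
def proj(n,P):
    K,R,t=cam(n); q=K@(R@np.array(P,float)+t); return q[:2]/q[2]
E
python3 - <<'E'
from h import *
for n in("top","side"):
    cv2.imwrite(f"pics/{n}0.png",arm.get_image(n)); print(n,arm.camera_params(n))
s=arm.read_state();print(s["clock"],s["position"],s["ee_rot"],s["gripper_width"])
E
```

```text
top {'fov_y': 51.66910456973673, 'cx': 320.8349736112642, 'cy': 241.94851051614233, 'rvec': array([ 2.09009076, -2.1498215 ,  0.16079701]), 'tvec': array([119.62346621, 551.66336718, 895.21337832])}
side {'fov_y': 56.77122282128917, 'cx': 325.92849569447475, 'cy': 242.54975112083065, 'rvec': array([ 0.79093021, -2.43045665,  1.2737392 ]), 'tvec': array([498.99233733, 215.6418072 , 764.89334368])}
0.1 [ 269.83790062 -563.13942825  209.21963001] [-2.21476785e-01  9.75165150e-01  9.42878898e-04 -2.73938021e-04] 85.36984432376349
```

View pics/top0.png

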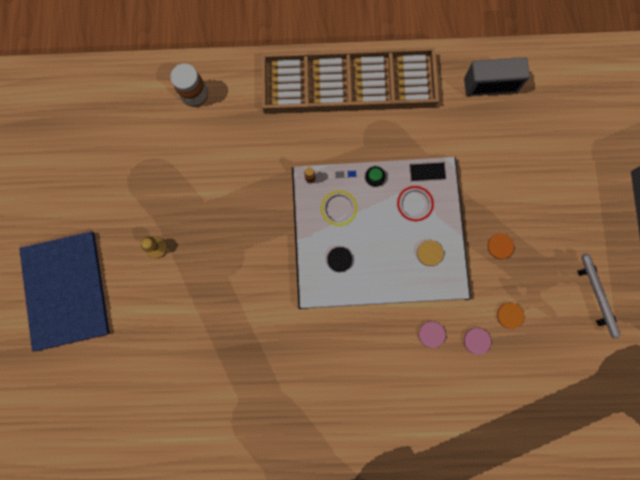

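View pics/side0.png

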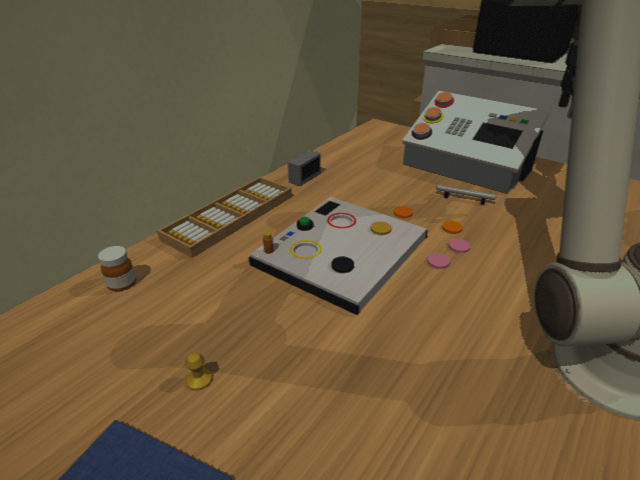

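In the top view, these could be taken for the brass disc: the gold disc on the deck (430,253), orange discs on the desk (501,246) and (511,315), pink discs (433,334) and (478,341), and the black disc (340,259). I choose the gold one at (430,253). The red ring is at (415,203), the yellow ring at (340,208), the green button at (375,176) and the vial at (310,175). The side view agrees: brass (381,228), red ring (342,220), button (305,223).

```bash
cat >> h.py <<'E'
def blob(im,lo,hi,roi,hull=True):
    x0,y0,x1,y1=roi; m=cv2.inRange(cv2.cvtColor(im[y0:y1,x0:x1],cv2.COLOR_BGR2HSV),lo,hi)
    c=max(cv2.findContours(m,cv2.RETR_EXTERNAL,cv2.CHAIN_APPROX_NONE)[0],key=cv2.contourArea)
    e=cv2.fitEllipse(cv2.convexHull(c)); return np.array(e[0])+[x0,y0],e[1]
E
python3 - <<'E'
from h import *
im=cv2.imread("pics/top0.png"); sd=cv2.imread("pics/side0.png")
B=((15,90,60),(32,255,255)); Rd=((172,90,60),(180,255,255)); Y=((24,90,80),(36,255,255)); G=((45,80,30),(85,255,255)); K=((0,0,0),(180,255,60))
P={}
for k,c,r,rs,z in(("brass",B,(405,230,455,275),(365,215,397,240),38),("red",Rd,(390,180,440,226),(322,208,360,232),30),("yel",Y,(315,185,364,230),(285,236,326,262),30),("btn",G,(360,162,390,190),(295,214,315,232),52),("black",K,(322,240,360,280),(325,252,360,276),38)):
    u,s=blob(im,*c,r); v,_=blob(sd,*c,rs)
    P[k]=ray("top",u,z); print(k,u.round(1),np.round(s,1),P[k].round(1),"side",v.round(1),ray("side",v,z).round(1))
d=P["yel"]-P["red"]; print("well spacing",np.linalg.norm(d),"yaw",np.degrees(np.arctan2(-d[0],d[1])))
a=cv2.resize(im[150:310,285:475],None,fx=4,fy=3.7,interpolation=cv2.INTER_CUBIC)[:590,:780]
cv2.imwrite("pics/crop0.png",a)
E
```

```text
brass [429.9 252.6] [24.9 26. ] [ 529.8 -103.6   38. ] side [380.5 227.6] [525. -95.  38.]Traceback (most recent call last):
  File "<stdin>", line 6, in <module>
  File "h.py", line 15, in blob
    e=cv2.fitEllipse(cv2.convexHull(c)); return np.array(e[0])+[x0,y0],e[1]
cv2.error: OpenCV(4.12.0) /io/opencv/modules/imgproc/src/shapedescr.cpp:361: error: (-201:Incorrect size of input array) There should be at least 5 points to fit the ellipse in function 'fitEllipseNoDirect'
```

```bash
cat > m.py <<'E'
from h import *
B=((15,90,60),(32,255,255)); Y=((24,90,80),(36,255,255)); G=((45,80,30),(85,255,255)); K=((0,0,0),(180,255,60));Rd=((0,90,60),(8,255,255))
import sys
im=cv2.imread("pics/top0.png"); sd=cv2.imread("pics/side0.png")
def roll(i): # red hue wrap: shift hue by 6
    h=cv2.cvtColor(i,cv2.COLOR_BGR2HSV); h[...,0]=(h[...,0].astype(int)+6)%180; return cv2.cvtColor(h,cv2.COLOR_HSV2BGR)
P={}
for k,c,r,rs,z in(("brass",B,(405,230,455,275),(365,215,397,240),38),("red",((0,110,60),(14,255,255)),(390,180,440,226),(322,208,360,232),30),("yel",Y,(315,185,364,230),(285,236,326,262),30),("btn",G,(360,162,390,190),(295,214,315,232),52),("black",K,(322,240,360,280),(325,252,360,276),38)):
    a,b=(roll(im),roll(sd)) if k=="red" else (im,sd)
    try:
        u,s=blob(a,*c,r); v,w=blob(b,*c,rs)
        P[k]=ray("top",u,z); print(k,u.round(1),np.round(s,1),P[k].round(1),"side",v.round(1),np.round(w,1),ray("side",v,z).round(1))
    except Exception as e: print(k,"fail")
d=P["yel"]-P["red"]; print("well spacing",np.linalg.norm(d),"yaw",np.degrees(np.arctan2(-d[0],d[1])))
E
python3 - <<'E'
from m import *
cv2.imwrite("pics/crop0.png",cv2.resize(im[150:310,285:475],None,fx=3.7,fy=3.7,interpolation=cv2.INTER_CUBIC))
print(proj("top",[269.8,-563.1,209]),proj("side",[269.8,-563.1,209]))
E
```

```text
brass [429.9 252.6] [24.9 26. ] [ 529.8 -103.6   38. ] side [380.5 227.6] [13.3 20.6] [525. -95.  38.]
red [415.1 203. ] [35.2 36.6] [630.2 -82.6  30. ] side [341.2 220. ] [15.7 28.7] [627.  -78.6  30. ]
yel [338.5 207.6] [35.5 36.7] [625.8  67.8  30. ] side [305.1 248.8] [19.3 32. ] [623.2  70.9  30. ]
btn [375.1 174.2] [14.2 15.2] [684.7  -4.8  52. ] side [304.1 220.9] [ 8.8 11. ] [676.3   6.5  52. ]
black [339.5 259.1] [23.8 24.5] [522.5  69.3  38. ] side [342.3 264.4] [16.  22.4] [517.4  77.9  38. ]
well spacing 150.52465267076585 yaw 1.6626666425370058
[779.09548801 401.35077551] [562.14075186 124.53616647]
```

View pics/crop0.png

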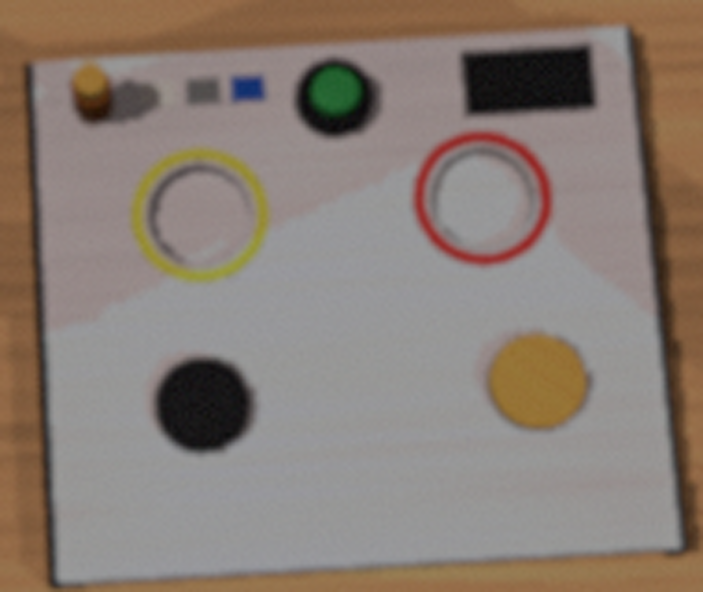

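The crop confirms the choice: the gold disc lies at right front of the deck, with the red ring behind it and the black disc well to the left. Well spacing is 150.5 mm (150 expected), and the button measured is within 2 mm of the position the wells imply. The push direction from disc to ring is (100,21) mm, or 11.8°. I'll use two fingers about 30 mm apart as a cradle behind the disc.

Emit:
drive_tool([
  [0.3,0,0,-20,0],
  [0.3,-382,314,-20,13.8],
  [0.3,-382,314,-20,13.8],
  [0.3,-382,314,-20,13.8],
  [0.3,-382,314,-20,13.8],
  [0.3,-382,314,-20,13.8],
  [0.3,-382,314,-20,13.8],
  [0.3,-382,314,-20,13.8],
  [0.3,-382,314,-20,13.8],
  [0.3,-382,314,-20,13.8],
  [0.3,-382,314,-20,13.8],
  [0.3,-382,314,-20,13.8],
])

```text
clock: 1.3
position: [480.6, -111.4, 229.8]
ee_rot: [-0.106, 0.994, 0.0, 0.0]
contact_force: [1.0, 0.5, -0.3]
gripper_width: 30.1
grasp_force: 0.0
```

Emit:
drive_tool([
  [0.3,2,-2,50,0],
  [0.3,2,-2,100,0],
  [0.3,2,-2,150,0],
  [0.3,2,-2,170,0],
  [0.3,2,-2,170,0],
  [0.3,2,-2,170,0],
])

```text
clock: 1.9
position: [477.8, -118.2, 60.7]
ee_rot: [-0.103, 0.995, -0.0, 0.0]
contact_force: [0.5, 0.1, -0.1]
gripper_width: 29.6
grasp_force: 0.0
```

```bash
cat > look.py <<'E'
from h import *
import sys
n=sys.argv[1]
t=arm.get_image("top"); s=arm.get_image("side")
a=cv2.resize(t[150:310,285:475],(570,480),interpolation=cv2.INTER_CUBIC); b=cv2.resize(s[190:310,245:435],(570,360),interpolation=cv2.INTER_CUBIC)
cv2.imwrite("pics/raw_top.png",t); cv2.imwrite("pics/raw_side.png",s)
out=np.hstack([cv2.resize(a,(400,337)),cv2.resize(b,(400,253)) if 0 else np.vstack([cv2.resize(b,(400,253)),np.zeros((84,400,3),np.uint8)])])
cv2.imwrite(f"pics/{n}.png",out)
st=arm.read_state(); p=st["position"]; print(st["clock"],p.round(1),st["ee_rot"].round(4),st["contact_force"].round(1),"tcp px",proj("top",p).round(1),proj("side",p).round(1))
E
python3 look.py l1
```

```text
2.0 [ 478.8 -117.9   61.9] [-1.028e-01  9.947e-01 -2.000e-04  1.800e-03] [ 0.2 -0.1  0.2] tcp px [441.9 277.8] [403.3 221. ]
```

View pics/l1.png

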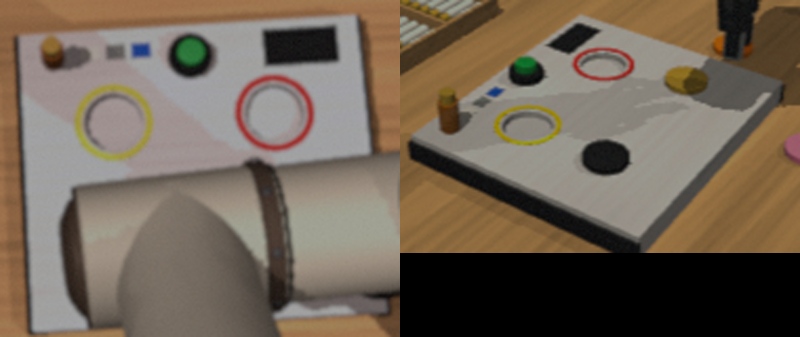

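The side crop shows the fingertips at about raw px (405,218), against a projected TCP of (403,221). They stand behind the brass disc (381,228), clear of it. I'll shift 4 mm left and lower.

Emit:
drive_tool([
  [0.3,0,4,10,0],
  [0.3,0,4,20,0],
  [0.3,0,4,26,0],
  [0.3,0,4,28,0],
  [0.3,0,4,28,0],
  [0.3,0,4,28,0],
])

```text
clock: 2.6
position: [476.7, -113.9, 32.2]
ee_rot: [-0.103, 0.995, -0.0, 0.0]
contact_force: [-0.4, -0.2, 0.2]
gripper_width: 30.0
grasp_force: 0.0
```

```bash
python3 look.py l2
```

```text
2.7 [ 476.8 -113.9   32.4] [-1.028e-01  9.947e-01 -0.000e+00  3.000e-04] [ 0.4  0.4 -0.3] tcp px [436.5 280.4] [402.  232.6]
```

Emit:
drive_tool([
  [0.3,0,0,0.5,0],
  [0.3,0,0,1,0],
  [0.3,0,0,1.5,0],
  [0.3,0,0,1.5,0],
])

```text
clock: 3.1
position: [476.5, -113.8, 30.7]
ee_rot: [-0.103, 0.995, 0.0, -0.0]
contact_force: [0.2, -0.2, 0.4]
gripper_width: 30.0
grasp_force: 0.0
```

Emit:
drive_tool([
  [0.3,0,0,0.5,0],
  [0.3,0,0,1,0],
  [0.3,0,0,1.5,0],
  [0.3,0,0,1.5,0],
])

```text
clock: 3.5
position: [476.4, -113.9, 29.1]
ee_rot: [-0.103, 0.995, 0.0, -0.0]
contact_force: [0.0, 0.5, 0.1]
gripper_width: 29.6
grasp_force: 0.0
```

Emit:
drive_tool([
  [0.3,-8,0,0,0],
  [0.3,-16,0,0,0],
  [0.3,-22,0,0,0],
  [0.3,-27,0,0,0],
  [0.3,-33,0,0,0],
  [0.3,-40,0,0,0],
  [0.3,-47,0,0,0],
  [0.3,-54,0,0,0],
  [0.3,-61,0,0,0],
  [0.3,-68,0,0,0],
  [0.3,-73,0,0,0],
  [0.3,-75,0,0,0],
])

```text
clock: 4.7
position: [550.5, -98.4, 29.1]
ee_rot: [-0.103, 0.995, -0.0, 0.0]
contact_force: [-0.0, -0.0, -0.1]
gripper_width: 30.1
grasp_force: 0.0
```

```bash
python3 look.py l3
```

```text
4.8 [550.1 -98.4  29.1] [-1.028e-01  9.947e-01  0.000e+00 -1.000e-04] [-0.2  0.2 -0. ] tcp px [425.7 243. ] [372.  226.7]
```

View pics/l3.png

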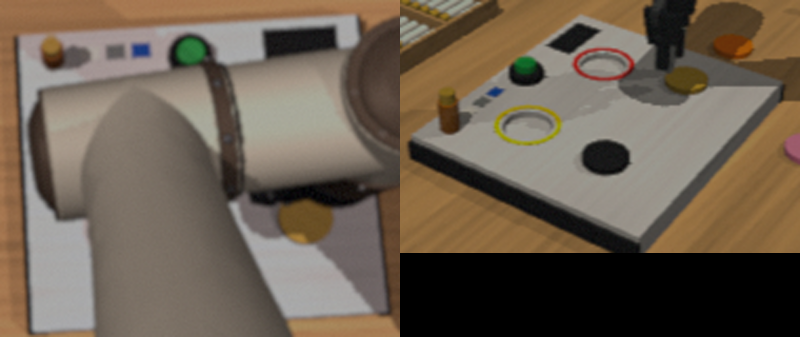

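The disc has not moved (still about raw top px (430,254)): the fingertips slid over it. In the side view the tips sit about 4 px, or 9 mm, above the TCP at this opening. I'll lift, go back, and probe the deck by touch.

Emit:
drive_tool([
  [0.3,0,0,-15,0],
  [0.3,35,0,-15,0],
  [0.3,75,0,-15,0],
  [0.3,75,0,-5,0],
  [0.3,75,0,2,0],
  [0.3,75,0,3,0],
  [0.3,75,0,4,0],
  [0.3,75,0,4,0],
])

```text
clock: 5.6
position: [477.4, -113.7, 25.1]
ee_rot: [-0.103, 0.995, -0.0, 0.0]
contact_force: [0.1, 0.0, 0.5]
gripper_width: 30.1
grasp_force: 0.0
```

Emit:
drive_tool([
  [0.3,0,0,0.5,0],
  [0.3,0,0,1,0],
  [0.3,0,0,1,0],
])

```text
clock: 5.9
position: [476.6, -113.8, 24.2]
ee_rot: [-0.103, 0.995, 0.0, 0.0]
contact_force: [-1.2, -0.1, 0.6]
gripper_width: 30.0
grasp_force: 0.0
```

Emit:
drive_tool([
  [0.3,0,0,0.5,0],
  [0.3,0,0,1,0],
  [0.3,0,0,1.5,0],
  [0.3,0,0,1.5,0],
])

```text
clock: 6.3
position: [476.5, -113.8, 22.6]
ee_rot: [-0.103, 0.995, 0.0, -0.0]
contact_force: [-0.8, -0.6, 0.7]
gripper_width: 30.0
grasp_force: 0.0
```

Emit:
drive_tool([
  [0.3,0,0,0.5,0],
  [0.3,0,0,1,0],
  [0.3,0,0,1,0],
])

```text
clock: 6.6
position: [476.5, -113.8, 21.6]
ee_rot: [-0.103, 0.995, 0.0, -0.0]
contact_force: [-0.8, -0.2, 0.2]
gripper_width: 30.1
grasp_force: 0.0
```

Emit:
drive_tool([
  [0.3,0,0,0.5,0],
  [0.3,0,0,1,0],
  [0.3,0,0,1,0],
])

```text
clock: 6.9
position: [476.5, -113.8, 20.6]
ee_rot: [-0.103, 0.995, 0.0, -0.0]
contact_force: [0.4, 0.5, 0.0]
gripper_width: 29.9
grasp_force: 0.0
```

Emit:
drive_tool([
  [0.3,0,0,0.5,0],
  [0.3,0,0,1,0],
  [0.3,0,0,1,0],
])

```text
clock: 7.2
position: [476.4, -113.9, 19.6]
ee_rot: [-0.103, 0.995, 0.0, -0.0]
contact_force: [0.2, 0.5, 0.0]
gripper_width: 30.2
grasp_force: 0.0
```

```bash
python3 look.py l4; python3 - <<'E'
import cv2
s=cv2.imread("pics/raw_side.png"); cv2.imwrite("pics/l4s.png",cv2.resize(s[190:250,350:430],(800,600),interpolation=cv2.INTER_CUBIC))
E
```

```text
7.3 [ 476.5 -113.8   19.7] [-0.1028  0.9947  0.     -0.    ] [-0.7 -0.2 -0.4] tcp px [435.2 281.2] [401.6 237.1]
```

View pics/l4s.png

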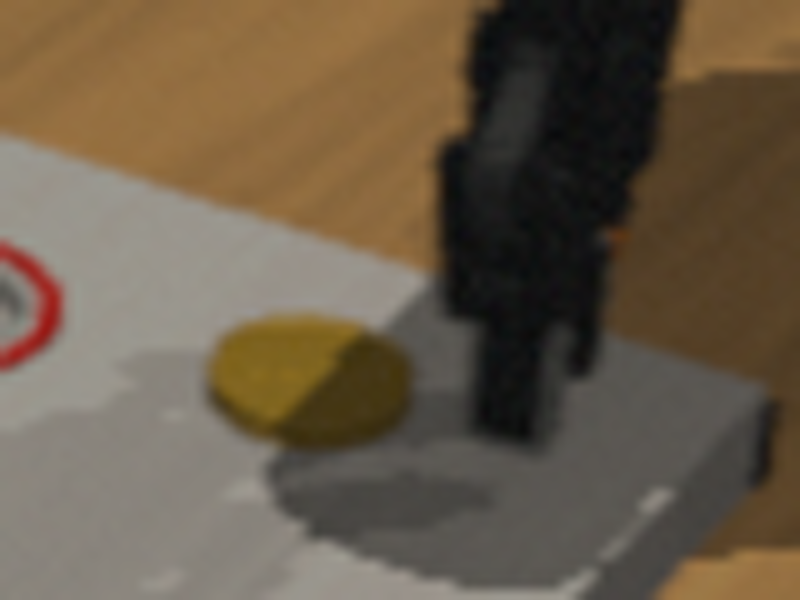

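The close side crop shows the brass disc at raw (381,228), with the near fingertip at about raw (401,233.5) and the far one at about (408,227.5). I'll work out their height.

```bash
python3 - <<'E'
from h import *
for sgn in(1,-1):
  for z in(20,30,34,38,42):
    print(sgn,z,[proj("side",[476.5-.205*sgn*o,-113.8+.979*sgn*o,z]).round(1).tolist() for o in(15,22,29)])
E
```

```text
1 20 [[399.8, 240.2], [398.9, 241.8], [398.1, 243.3]]
1 30 [[400.2, 236.7], [399.3, 238.2], [398.5, 239.8]]
1 34 [[400.4, 235.3], [399.5, 236.8], [398.7, 238.4]]
1 38 [[400.5, 233.9], [399.7, 235.4], [398.8, 236.9]]
1 42 [[400.7, 232.4], [399.8, 234.0], [399.0, 235.5]]
-1 20 [[403.3, 233.8], [404.1, 232.3], [404.9, 230.9]]
-1 30 [[403.8, 230.3], [404.6, 228.9], [405.4, 227.4]]
-1 34 [[403.9, 228.9], [404.7, 227.5], [405.5, 226.1]]
-1 38 [[404.1, 227.5], [404.9, 226.1], [405.7, 224.7]]
-1 42 [[404.3, 226.1], [405.1, 224.7], [405.9, 223.3]]
```

Emit:
drive_tool([
  [0.3,0,0,0.7,0],
  [0.3,0,0,1.4,0],
  [0.3,0,0,2,0],
  [0.3,0,0,2,0],
])

```text
clock: 7.7
position: [476.4, -113.8, 17.6]
ee_rot: [-0.103, 0.995, 0.0, -0.0]
contact_force: [0.2, 0.8, -0.3]
gripper_width: 29.6
grasp_force: 0.0
```

Emit:
drive_tool([
  [0.3,0,0,0.5,0],
  [0.3,0,0,1,0],
  [0.3,0,0,1,0],
])

```text
clock: 8.0
position: [476.5, -113.8, 16.6]
ee_rot: [-0.103, 0.995, 0.0, -0.0]
contact_force: [-0.3, 0.3, -0.8]
gripper_width: 29.8
grasp_force: 0.0
```

Emit:
drive_tool([
  [0.3,0,0,0.5,0],
  [0.3,0,0,1,0],
  [0.3,0,0,1,0],
])

```text
clock: 8.3
position: [476.4, -113.8, 15.6]
ee_rot: [-0.103, 0.995, 0.0, -0.0]
contact_force: [0.0, 0.6, -1.0]
gripper_width: 29.7
grasp_force: 0.0
```

Emit:
drive_tool([
  [0.3,0,0,0.5,0],
  [0.3,0,0,1,0],
  [0.3,0,0,1,0],
])

```text
clock: 8.6
position: [476.4, -113.8, 14.6]
ee_rot: [-0.103, 0.995, 0.0, -0.0]
contact_force: [0.0, 0.1, -0.9]
gripper_width: 30.2
grasp_force: 0.0
```

Emit:
drive_tool([
  [0.3,0,0,0.5,0],
  [0.3,0,0,1,0],
  [0.3,0,0,1,0],
])

```text
clock: 8.9
position: [476.5, -113.8, 13.6]
ee_rot: [-0.103, 0.995, 0.0, -0.0]
contact_force: [1.0, -0.4, 1.2]
gripper_width: 29.9
grasp_force: 0.0
```

```bash
python3 look.py l5; python3 - <<'E'
import cv2
s=cv2.imread("pics/raw_side.png"); cv2.imwrite("pics/l5s.png",cv2.resize(s[190:250,350:430],(800,600),interpolation=cv2.INTER_CUBIC))
E
```

```text
9.0 [ 476.5 -113.8   13.7] [-0.1028  0.9947 -0.     -0.    ] [-0.2  0.5 -0. ] tcp px [434.5 281.5] [401.3 239.2]
```

View pics/l5s.png

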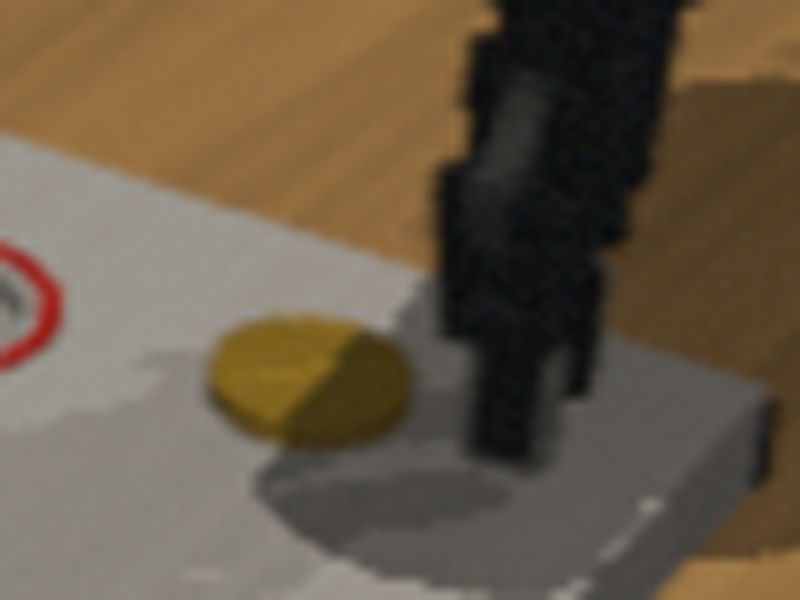

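Lower now: the near tip is at about raw (400.7,236), a few mm above the deck by the projection. I'll keep probing.

Emit:
drive_tool([
  [0.3,0,0,0.5,0],
  [0.3,0,0,1,0],
  [0.3,0,0,1,0],
])

```text
clock: 9.3
position: [476.5, -113.8, 12.6]
ee_rot: [-0.103, 0.995, 0.0, -0.0]
contact_force: [-0.0, 0.2, -0.8]
gripper_width: 30.0
grasp_force: 0.0
```

Emit:
drive_tool([
  [0.3,0,0,0.5,0],
  [0.3,0,0,1,0],
  [0.3,0,0,1,0],
])

```text
clock: 9.6
position: [476.5, -113.8, 11.6]
ee_rot: [-0.103, 0.995, 0.0, -0.0]
contact_force: [-0.7, -0.0, -0.6]
gripper_width: 30.0
grasp_force: 0.0
```

Emit:
drive_tool([
  [0.3,0,0,0.5,0],
  [0.3,0,0,1,0],
  [0.3,0,0,1,0],
])

```text
clock: 9.9
position: [476.5, -113.8, 10.6]
ee_rot: [-0.103, 0.995, 0.0, -0.0]
contact_force: [0.3, -0.2, 0.1]
gripper_width: 29.6
grasp_force: 0.0
```

By vision the tips are now within about 3 mm of the deck and below the disc's top. I'll push.

Emit:
drive_tool([
  [0.3,-8,0,0,0],
  [0.3,-16,0,0,0],
  [0.3,-21,0,0,0],
  [0.3,-26,0,0,0],
  [0.3,-31,0,0,0],
  [0.3,-36,0,0,0],
  [0.3,-41,0,0,0],
  [0.3,-46,0,0,0],
  [0.3,-51,0,0,0],
])

```text
clock: 10.8
position: [526.8, -103.3, 10.7]
ee_rot: [-0.103, 0.995, 0.0, -0.0]
contact_force: [-0.9, 0.1, -0.1]
gripper_width: 30.0
grasp_force: 0.4
```

```bash
cat > d.py <<'E'
from h import *
import sys
t=arm.get_image("top"); s=arm.get_image("side"); cv2.imwrite("pics/raw_top.png",t); cv2.imwrite("pics/raw_side.png",s)
B=((15,90,40),(32,255,255))
for n,i,r in(("top",t,(390,170,460,285)),("side",s,(320,205,400,245))):
    try:
        m=cv2.inRange(cv2.cvtColor(i,cv2.COLOR_BGR2HSV),*B)
        u,e=blob(i,*B,r); print(n,u.round(1),np.round(e,1),ray(n,u,38).round(1))
    except Exception as x: print(n,"none")
st=arm.read_state(); print(st["clock"],st["position"].round(1),st["contact_force"].round(1))
E
python3 d.py
```

```text
top none
side [367.9 224.8] [13.5 16.3] [555.8 -88.   38. ]
10.9 [ 527.6 -103.2   10.8] [-0.4  0.1  0.3]
```

The disc moves with the fingers: about 31 mm so far, in the right direction. Some 72 mm remain, the last part slowly.

Emit:
drive_tool([
  [0.3,-5,0,0,0],
  [0.3,-10,0,0,0],
  [0.3,-15,0,0,0],
  [0.3,-20,0,0,0],
  [0.3,-25,0,0,0],
  [0.3,-30,0,0,0],
  [0.3,-35,0,0,0],
  [0.3,-39,0,0,0],
  [0.3,-40,0,0,0],
])

```text
clock: 11.8
position: [566.2, -95.1, 10.7]
ee_rot: [-0.103, 0.995, -0.0, 0.0]
contact_force: [-0.1, -0.1, -0.4]
gripper_width: 29.9
grasp_force: 0.4
```

```bash
python3 d.py; python3 - <<'E'
import cv2
s=cv2.imread("pics/raw_side.png"); cv2.imwrite("pics/l6s.png",cv2.resize(s[190:250,320:400],(800,600),interpolation=cv2.INTER_CUBIC))
E
```

```text
top none
side [392.5 210.6] [13.8 37.5] [ 540.6 -181.8   38. ]
11.9 [566.  -95.2  10.7] [0.1 0.4 0.1]
```

View pics/l6s.png

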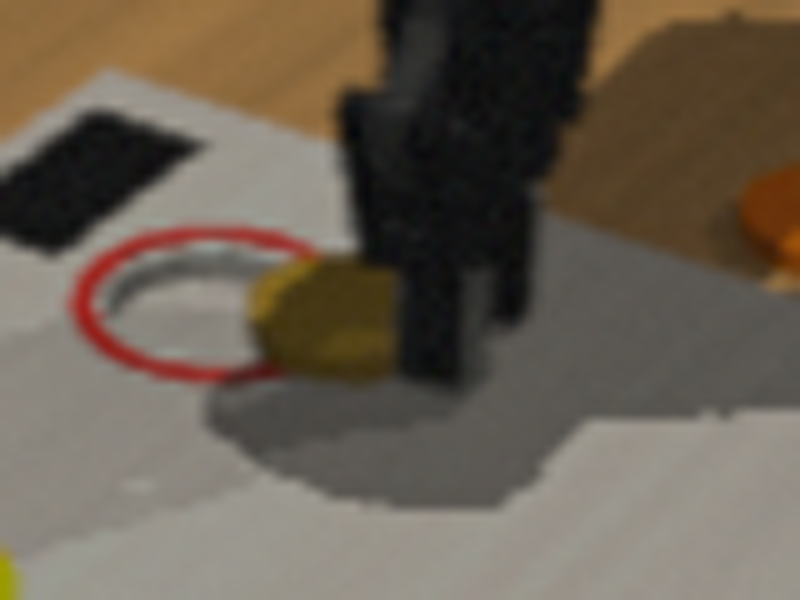

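The disc is overlapping the red ring, its centre near raw (354,221). The ring's centre is (341,220), so the line is good. Now the last 33 mm, slowly.

Emit:
drive_tool([
  [0.3,-3,0,0,0],
  [0.3,-6,0,0,0],
  [0.3,-9,0,0,0],
  [0.3,-12,0,0,0],
  [0.3,-15,0,0,0],
  [0.3,-18,0,0,0],
  [0.3,-21,0,0,0],
  [0.3,-24,0,0,0],
  [0.3,-27,0,0,0],
  [0.3,-29,0,0,0],
  [0.3,-31,0,0,0],
  [0.3,-31,0,0,0],
])

```text
clock: 13.1
position: [596.4, -88.7, 10.6]
ee_rot: [-0.103, 0.995, 0.0, 0.0]
contact_force: [-0.1, 0.4, -0.6]
gripper_width: 29.9
grasp_force: 0.1
```

```bash
python3 d.py; python3 - <<'E'
import cv2
s=cv2.imread("pics/raw_side.png"); cv2.imwrite("pics/l7s.png",cv2.resize(s[190:250,310:390],(800,600),interpolation=cv2.INTER_CUBIC))
E
```

```text
top none
side [410.2 213.5] [13.3 98.4] [ 497.7 -195.4   38. ]
13.2 [596.1 -88.9  10.7] [-0.5 -0.4  0.6]
```

View pics/l7s.png

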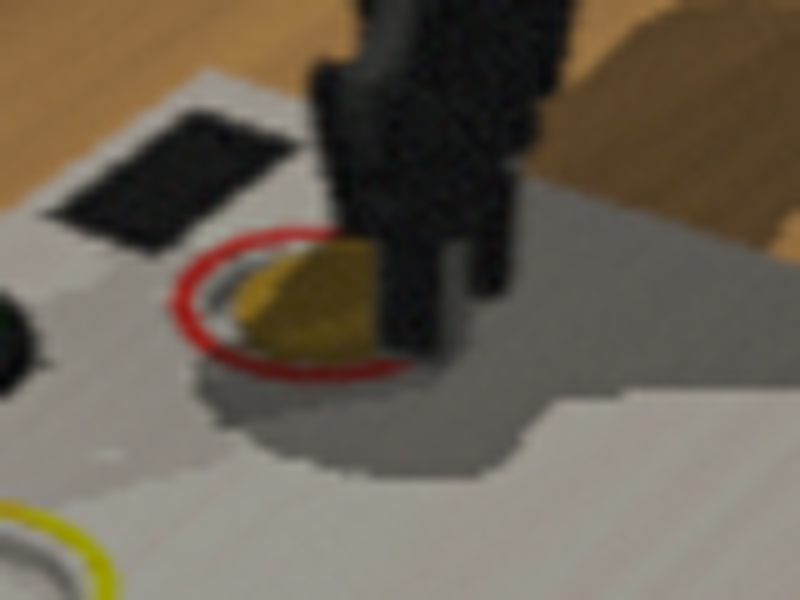

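The disc is over the well with its front dipping in, at about raw (341,220), and its back edge is still against the fingers. I'll nudge on a few mm.

Emit:
drive_tool([
  [0.3,-1,0,0,0],
  [0.3,-2,0,0,0],
  [0.3,-3,0,0,0],
  [0.3,-4,0,0,0],
  [0.3,-5,0,0,0],
  [0.3,-5,0,0,0],
])

```text
clock: 13.8
position: [601.2, -87.8, 10.8]
ee_rot: [-0.103, 0.995, -0.0, 0.0]
contact_force: [0.2, 0.1, -0.4]
gripper_width: 29.8
grasp_force: 0.0
```

```bash
python3 d.py; python3 - <<'E'
import cv2
s=cv2.imread("pics/raw_side.png"); cv2.imwrite("pics/l8s.png",cv2.resize(s[190:250,310:390],(800,600),interpolation=cv2.INTER_CUBIC))
E
```

```text
top none
side [392.3 210. ] [13.  72.9] [ 542.3 -184.2   38. ]
13.9 [600.9 -87.9  10.7] [-0.6  1.1 -0. ]
```

View pics/l8s.png

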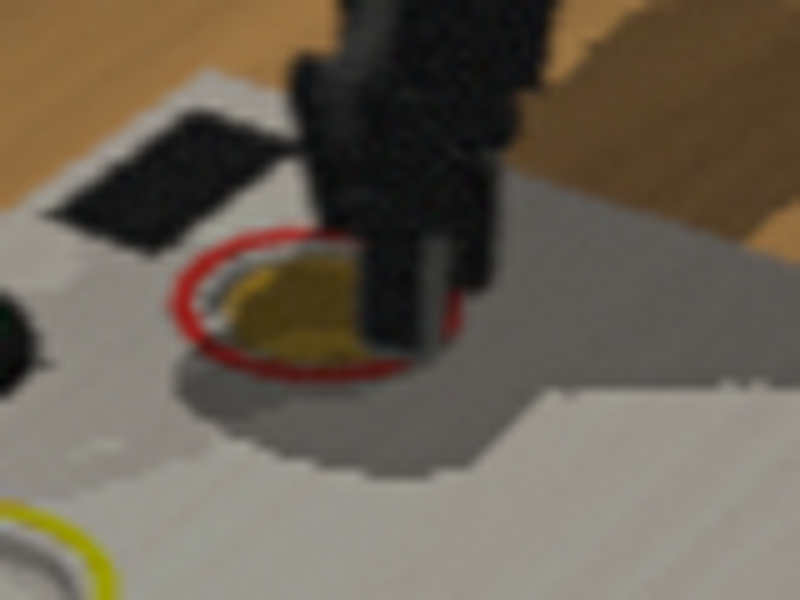

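The disc now lies inside the ring, apparently dropped in (around raw px (341,220)), and the fingers carry no load. That was picture 10, so from here I check by numbers only. I'll lift clear and measure.

Emit:
drive_tool([
  [0.3,0,0,-30,0],
  [1,20,0,-80,0],
  [1,60,0,-100,0],
  [1,100,0,-100,0],
  [1,100,0,-100,0],
  [1,100,0,-100,0],
])

```text
clock: 14.5
position: [502.6, -108.5, 111.4]
ee_rot: [-0.103, 0.995, -0.0, 0.001]
contact_force: [0.7, -0.2, -0.3]
gripper_width: -0.1
grasp_force: 0.0
```

```bash
cat > c.py <<'E'
from h import *
from m import roll
t=arm.get_image("top"); s=arm.get_image("side"); cv2.imwrite("pics/raw_top.png",t); cv2.imwrite("pics/raw_side.png",s)
for n,i,r in(("top",t,(393,182,438,225)),("side",s,(322,208,360,232))):
    for k,im,c,z in(("red",roll(i),((0,110,40),(14,255,255)),30),("brass",i,((16,100,30),(32,255,255)),29)):
        try:
            u,e=blob(im,*c,r); print(n,k,u.round(1),np.round(e,1),ray(n,u,z).round(1))
        except Exception: print(n,k,"none")
st=arm.read_state(); print(st["clock"],st["position"].round(1),st["ee_rot"].round(4),st["contact_force"].round(1),st["gripper_width"])
E
python3 c.py | grep -v "^\(yel\|btn\|black\|well\)"
python3 - <<'E'
import cv2
s=cv2.cvtColor(cv2.imread("pics/raw_side.png"),cv2.COLOR_BGR2HSV)
# class map: r red ring, b brass, . pale, # dark
for y in range(209,231): print(y,"".join("r" if (h<8 or h>172) and S>110 else "b" if 15<h<33 and S>90 else "#" if v<70 else "." for h,S,v in s[y,322:362]))
E
```

```text
brass [429.9 252.6] [24.9 26. ] [ 529.8 -103.6   38. ] side [380.5 227.6] [13.3 20.6] [525. -95.  38.]
red [415.1 203. ] [35.2 36.6] [630.2 -82.6  30. ] side [341.2 220. ] [15.7 28.7] [627.  -78.6  30. ]
top red [415.1 197.3] [22.8 31.8] [641.9 -83.4  30. ]
top brass [415.5 196.4] [ 8.6 18.6] [643.9 -84.3  29. ]
side red [341.2 220. ] [15.5 28.8] [627.1 -78.9  30. ]
side brass [341.6 220.6] [10.7 19.5] [625.6 -78.5  29. ]
14.6 [ 504.  -108.2  110.9] [-1.030e-01  9.947e-01 -1.000e-04  5.000e-04] [ 0.  -0.5 -0.9] 0.020311809316839326
209 ###########.............................
210 ##########..............................
211 #########...............................
212 #######.................................
213 ######......rrrrrrrrrrrrrr..............
214 #####.....rrrrr.........rrrrr...........
215 ........rrrr...............rrrr.........
216 .......rrr....bbbbbbbbbbbb...rrr........
217 ......rrr....bbbbbbbbbbbbbbb..rrr.......
218 ......rr...bbbbbbbbbbbbbbbbbb..rrr......
219 .....rr...bbbbbbbbbbbbbbbbbbbb..rr......
220 .....rr...bbbbbbbbbbbbbbbbbbbb..rr......
221 .....rrr...bbbbbbbbbbbbbbbbbbb..rr......
222 ......rr...bbbbbbbbbbbbbbbbbbb..rr......
223 ......rrr..bbbbbbbbbbbbbbbbbb..rr.......
224 .......rrrr.bbbbbbbbbbbbbbbb.rrrr.......
225 .........rrrr.bbbbbbbbbbbb.rrrr.........
226 ...........rrrrrr......rrrrrr...........
227 ..............rrrrrrrrrrrrr.............
228 ........................................
229 ........................................
230 ........................................
```

The disc is seated flat: it is concentric with the red ring, its size ratio is 0.68 (50/73 = 0.685) and its aspect is the same as the ring's. Next the button at about (685.5,-5): go above it and descend with shut fingers.

Emit:
drive_tool([
  [1,-50,16,0,0],
  [1,-100,32,0,0],
  [1,-150,48,0,0],
  [1,-200,64,0,0],
  [1,-200,64,0,0],
  [1,-200,64,20,0],
  [1,-200,64,40,0],
  [1,-200,64,50,0],
  [1,-200,64,50,0],
  [1,-200,64,50,0],
])

```text
clock: 15.6
position: [686.2, -4.9, 61.0]
ee_rot: [-0.103, 0.995, -0.0, 0.0]
contact_force: [-0.2, -0.7, 1.0]
gripper_width: -0.2
grasp_force: 0.0
```

```bash
python3 - <<'E'
from h import *
s=arm.get_image("side"); st=arm.read_state(); p=st["position"]
print(p.round(1),st["contact_force"].round(1)); print("tcp",proj("side",p).round(1),"btn",[proj("side",[685.5,-5,z]).round(1).tolist() for z in(42,52,62,72)])
h=cv2.cvtColor(s,cv2.COLOR_BGR2HSV)
for y in range(190,236): print(y,"".join("g" if 45<a<85 and b>80 else "#" if v<60 else "." for a,b,v in h[y,285:330]))
E
```

```text
[686.5  -4.9  61.7] [-0.9 -0.3 -0.7]
tcp [303.6 214.1] btn [[304.2, 221.2], [304.1, 217.7], [304.0, 214.1], [303.9, 210.5]]
190 ....############g########....................
191 ....#####################....................
192 .....###################.....................
193 ......#################......................
194 .......################......................
195 ............############.....................
196 ..............##########.....................
197 ..............##########.....................
198 ..............##########.....................
199 ..............##########.....................
200 ..............##########.....................
201 ..............##########...................##
202 ..............##########..................###
203 ..............##########................#####
204 ..............##########...............######
205 ..............##########..............#######
206 ...............########.............#########
207 ................######.............##########
208 ..................................#####g#####
209 ......................
[... 623 characters left out ...]

222 ............##gggggggggggg##.................
223 ............##ggggggggggg###.................
224 ............###ggggggggg####.................
225 ...........######ggggg######.................
226 ...........#################.................
227 ............################.................
228 ............########g######..................
229 .............####g########...................
230 ...............#########.....................
231 .............................................
232 .............................................
233 .............................................
234 .............................................
235 .............................................
```

The fingertips line up with the button (columns 304 and 305). The tip stands about 14 px, or 35–40 mm, above the button top, so the reported TCP lies well below the real tip. I'll go down by feel.

Emit:
drive_tool([
  [1,0,0,5,0],
  [1,0,0,10,0],
  [1,0,0,15,0],
  [1,0,0,18,0],
  [1,0,0,20,0],
  [1,0,0,20,0],
])

```text
clock: 16.25
position: [685.4, -4.8, 40.2]
ee_rot: [-0.103, 0.995, -0.0, -0.0]
contact_force: [0.2, -0.1, -0.2]
gripper_width: 0.3
grasp_force: 0.0
```

Emit:
drive_tool([
  [1,0,0,1,0],
  [1,0,0,2,0],
  [1,0,0,3,0],
  [1,0,0,3,0],
])

```text
clock: 16.65
position: [685.6, -4.8, 37.6]
ee_rot: [-0.103, 0.995, 0.0, -0.0]
contact_force: [0.1, -0.2, 0.5]
gripper_width: 0.1
grasp_force: 0.0
```

Emit:
drive_tool([
  [1,0,0,1,0],
  [1,0,0,2,0],
  [1,0,0,3,0],
  [1,0,0,3,0],
])

```text
clock: 17.05
position: [685.5, -4.8, 34.5]
ee_rot: [-0.103, 0.995, 0.0, -0.0]
contact_force: [-0.0, -0.4, -0.1]
gripper_width: 0.5
grasp_force: 0.0
```

Emit:
drive_tool([
  [1,0,0,1,0],
  [1,0,0,2,0],
  [1,0,0,2,0],
])

```text
clock: 17.35
position: [685.5, -4.8, 32.5]
ee_rot: [-0.103, 0.995, -0.0, -0.0]
contact_force: [0.1, -0.1, 0.1]
gripper_width: -0.1
grasp_force: 0.0
```

Emit:
drive_tool([
  [1,0,0,1,0],
  [1,0,0,2,0],
  [1,0,0,2,0],
])

```text
clock: 17.65
position: [685.7, -4.8, 30.8]
ee_rot: [-0.103, 0.995, -0.0, 0.0]
contact_force: [-0.5, 0.6, 1.1]
gripper_width: -0.4
grasp_force: 0.7
```

Emit:
drive_tool([
  [1,0,0,1,0],
  [1,0,0,2,0],
  [1,0,0,2,0],
])

```text
clock: 17.95
position: [685.8, -4.8, 28.9]
ee_rot: [-0.103, 0.995, -0.0, 0.0]
contact_force: [-0.6, 0.5, 2.8]
gripper_width: 0.0
grasp_force: 1.3
```

Contact starts at about z=31.5 and the force is rising. I'll press on to the stop.

Emit:
drive_tool([
  [1,0,0,1,0],
  [1,0,0,2,0],
  [1,0,0,2,0],
])

```text
clock: 18.25
position: [685.7, -4.8, 26.9]
ee_rot: [-0.103, 0.995, -0.0, 0.0]
contact_force: [-1.8, 0.0, 3.3]
gripper_width: -0.2
grasp_force: 1.9
```

Emit:
drive_tool([
  [1,0,0,0.5,0],
  [1,0,0,1,0],
  [1,0,0,1,0],
])

```text
clock: 18.55
position: [685.7, -4.8, 25.9]
ee_rot: [-0.103, 0.995, -0.0, 0.0]
contact_force: [-0.9, 0.0, 4.5]
gripper_width: 0.2
grasp_force: 2.2
```

Emit:
drive_tool([
  [1,0,0,0.5,0],
  [1,0,0,1,0],
  [1,0,0,1,0],
])

```text
clock: 18.85
position: [685.8, -4.8, 25.1]
ee_rot: [-0.103, 0.995, -0.0, 0.0]
contact_force: [-1.8, -0.4, 5.9]
gripper_width: 0.2
grasp_force: 2.8
```

Emit:
drive_tool([
  [1,0,0,0.5,0],
  [1,0,0,1,0],
  [1,0,0,1,0],
])

```text
clock: 19.15
position: [685.8, -4.8, 25.0]
ee_rot: [-0.103, 0.995, -0.0, 0.0]
contact_force: [-3.3, 0.6, 8.6]
gripper_width: 0.2
grasp_force: 4.5
```

Hard stop reached: the arm stalls at 25.0 and the force rises to 8.6 N. Retract straight up.

Emit:
drive_tool([
  [1,0,0,0,0],
  [1,0,0,-4,0],
  [1,0,0,-12,0],
  [1,0,0,-40,0],
  [1,0,0,-90,0],
  [1,0,0,-140,0],
  [1,50,0,-160,0],
  [1,100,0,-160,0],
  [1,150,0,-160,0],
  [1,200,0,-160,0],
  [1,200,0,-160,0],
  [1,200,0,-160,0],
])

```text
clock: 20.35
position: [488.8, -46.0, 184.1]
ee_rot: [-0.103, 0.995, 0.0, 0.0]
contact_force: [0.6, 0.3, 0.2]
gripper_width: -0.1
grasp_force: 0.0
```

```bash
python3 c.py | grep -v "^\(yel\|btn\|black\|well\)"; python3 - <<'E'
from h import *
s=cv2.imread("pics/raw_side.png"); s0=cv2.imread("pics/side0.png")
for n,r,c in(("btn",(295,214,315,232),((45,80,30),(85,255,255))),("black",(325,252,360,276),((0,0,0),(180,255,60))),("vial",(258,230,278,258),((5,100,30),(25,255,140))),("electrode",(180,345,215,392),((20,120,40),(35,255,255)))):
    try: print(n,*[blob(i,*c,r)[0].round(1) for i in(s0,s)])
    except Exception: print(n,"fail")
E
```

```text
brass [429.9 252.6] [24.9 26. ] [ 529.8 -103.6   38. ] side [380.5 227.6] [13.3 20.6] [525. -95.  38.]
red [415.1 203. ] [35.2 36.6] [630.2 -82.6  30. ] side [341.2 220. ] [15.7 28.7] [627.  -78.6  30. ]
top red [413. 196.] [20.1 29.8] [644.6 -79.3  30. ]
top brass [412.9 193.9] [ 3.  12.8] [649.1 -79.6  29. ]
side red [341.3 220. ] [15.5 28.8] [627.1 -78.9  30. ]
side brass [341.6 220.6] [10.7 19.5] [625.6 -78.5  29. ]
20.45 [491.  -45.4 184. ] [-1.028e-01  9.947e-01  0.000e+00  7.000e-04] [ 0.9 -0.6 -0.5] -0.2507085530169319
btn [304.1 220.9] [304.2 220.9]
black [342.3 264.4] [342.3 264.4]
vial [267.5 235.8] [267.7 236.1]
electrode [197.  371.6] [196.6 371.6]
```

The disc is seated, the button is back up, the black disc, vial and electrode have not moved, and the arm is clear.

```bash
python3 -c "from bench import arm; print(arm.job_done())"
```

```text
the job is handed in; nothing more can be done
None
```

The job is handed in at about 20 s: the brass disc lies flat in the red-ringed well, the start button was pressed to its stop and is back up, and the arm is clear; one early pass slid over the disc without moving it.

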